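# Shut the gas off and point out the leaking gauge and its replacement

## Task

One gauge leaks and must be changed: push the yellow valve lever with the fingers all the way over, square across its pipe, to shut off the gas, then show the fitter the gauge with the purple tape by pointing the fingertips straight down at the middle of its face from just above (a few centimetres at most, not touching) and staying there for two seconds. Then point in the same way for two seconds at the spare gauge with the red rim in the grey tray, and raise the hand well clear of everything. Leave all regulators, gauges, the tray and the loose things untouched where they are, and point at no other gauge.

Things in the scene. Friction and masses are not known exactly. Their poses are not given: they have to be found in the camera images.
- reg_tape: the leaking one: loose gas regulator, 0.9 kg: steel foot plate 150 x 56 x 8 mm, upright black bonnet (top at 92 mm), and at its -x end a black-rimmed gauge 62 mm across, face up. Origin: under the bonnet axis, on the bench; gauge centre 85 mm along -x; a strip of purple tape 22 mm wide crosses the -x half of its dial and folds down its rim
- reg_plain1: like reg_tape in all dimensions, without tape: loose gas regulator, 0.9 kg: steel foot plate 150 x 56 x 8 mm, upright black bonnet (top at 92 mm), and at its -x end a black-rimmed gauge 62 mm across, face up. Origin: under the bonnet axis, on the bench; gauge centre 85 mm along -x
- reg_plain2: like reg_tape in all dimensions, without tape: loose gas regulator, 0.9 kg: steel foot plate 150 x 56 x 8 mm, upright black bonnet (top at 92 mm), and at its -x end a black-rimmed gauge 62 mm across, face up. Origin: under the bonnet axis, on the bench; gauge centre 85 mm along -x
- reg_tape_face (a point): centre of the upturned white dial of reg_tape, 85 mm above the bench, z up
- reg_plain1_face (a point): centre of the upturned white dial of reg_plain1, 85 mm above the bench, z up
- reg_plain2_face (a point): centre of the upturned white dial of reg_plain2, 85 mm above the bench, z up
- spare_red: loose new gauge lying face up in the tray, red rim, white dial, 62 mm across, 30 mm thick, 0.15 kg, brass stem 7 mm in radius sticking out 22 mm to its +x. Origin: centre of its underside, 4 mm above the bench
- spare_blue: the same gauge with a blue rim, not wanted; it lies beside the red one, their centres 84 mm apart
- spare_red_face (a point): centre of the upturned white dial of spare_red, 35 mm above the bench, z up
- spare_blue_face (a point): centre of the upturned white dial of spare_blue, 35 mm above the bench, z up
- tray: fixed open grey tray for the spares, 105 (x) x 175 (y) x 20 mm high, walls and floor 4 mm. Origin: centre of its underside
- valve (a joint): angle of the yellow lever, rad. 0: open, lever over the pipe, pointing along -x of valve_axis, roughly to the robot. Turns about the vertical, clockwise from above, its end going to +y of valve_axis, to the hard stop at 1.571: fully shut. Starts between 0 and 0.3, stays where it is left; about 1.5 N at 80 mm from the axis moves it
- lever_end (a point): tip of the yellow lever, 95 mm from its axis, at half its height, 61 mm above the bench. The lever is a straight bar 16 mm wide, underside 50 mm and top 72 mm above the bench; below it only the pipe (top 31 mm), two collars (36 mm) and the brass valve body within 25 mm of the axis (40 mm, with a 14 mm thick stem)
- valve_axis (a point): the lever's turning axis, 61 mm above the bench; fixed. x along the pipe (the open lever points to -x), z up. Below it a fixed base plate 150 (x) x 70 (y) x 8 mm
- pliers: loose pliers with red handles lying flat, about 180 x 60 x 16 mm, bystander. Origin near the middle, on the bench
- can: loose orange spray can, 56 mm across, 150 mm high, upright, bystander. Origin: centre of its underside
- nut: loose small brass fitting, 28 mm across, 30 mm high, bystander. Origin: centre of its underside
Things that resemble listed ones, but are neither listed nor needed, are in the scene too. Leave any blue look-alike of the reg_tape alone.

How it is judged:
By the outcome, as a careful person would: the job done as asked, in the order asked, and still so for the second after the job is handed in, with the robot touching nothing.
It also fails if it takes over 64 s, if anything falls off the work surface, if the arm or the gripper's body presses on something with over 40 N, if the wrist force passes 120 N, or if a joint passes its speed limit or range.

## Robot

A 6-joint arm with a two-finger parallel gripper is mounted at the origin on the work surface. World frame = base frame: x ahead of the robot, y to its left, z up, the work surface at z = 0. Lengths are in mm, angles in rad, forces in N, time in s.
With the tool pointing down it reaches from about 275 to 725 mm from the base axis. Payload 5.6 kg.
Tool frame: the origin (TCP) lies between the finger pads, 19 mm behind the fingertips; this is the grasp point; z points along the fingers, y is the line along which they close (so a half turn about z gives the same grasp; the last joint's range is limited). The gripper opens to 85 mm and grips with 20 to 120 N. Pads are 22 mm wide; open, the fingers measure 114 mm over their backs; the gripper's body (76 mm by 85 mm) begins 54 mm behind the grasp point. The pads swing forward as they close: fully open they stand 13 mm farther back than shut.
Start: joints at [-1.042, 0.255, 0.108, 0, -1.424, -0.285], TCP at [132.786, -533.724, 249.983] pointing down, gripper open.
Joint ranges: [-2.95, 2.95], [-1.21, 1.97], [-1.09, 1.5], [-2.87, 1.71], [-2.94, -0.07], [-3.05, 3.05]. Speed limits (rad/s): [2.57, 2.57, 3.14, 3.14, 3.14, 3.14].

## Interface

Orientations are given as [roll, pitch, yaw] about the fixed x, y, z axes, in that order (R = Rz(yaw) Ry(pitch) Rx(roll)).
In Python, from rig import * gives the robot as it stands.
- The arm moves only by the tool jog_arm, never from a script. Its argument "commands" is a list of rows, each an object with "delta_pos": the shift along the tool's x, y, z in units of 30 mm (1.0 is 30 mm), a list of three; "rot": the turn, a rotation vector about the tool's x, y, z in units of 6 degrees (1.0 is 6 degrees), a list of three. A call has 1 to 20 rows; each row shifts and turns the commanded pose from where the row before left it, along the tool's axes as they then stand; what a row does not reach is not made up. A row lasts 1/8 s, in which the tool goes at most 62.5 mm and 10.7 degrees, less where a joint would pass 70% of its speed; a pose out of reach is approached as far as the arm can. A call is refused whole if a number of a shift passes 1 or a number of a turn 1, either way. A call with a gripper value outside its range is refused whole. "grip" is the finger opening in mm, from 0 to 85.4, set as the call begins (left out, the last holds). The fingers move at their own pace and stop on an object; "newtons" is the grip in N (left out, the last holds). Time passes only in rows, so rows that do not move let the fingers close. It gives the time, the measured TCP pose, the force, the opening and the grip force at its end, in the units of the state.
- get_obs(): the state, without advancing time (a new reading comes with each control period).
- capture(name): name is "scene" or "side" or "wrist"; returns a dict with "frame" (480x640x3 uint8, red, green, blue), "range_z" (480x640 float32, mm along the optical axis (not along the pixel's ray), 0 where there is no reading), "fx", "fy", "cx", "cy" (pixels), "R" (3x3) and "t" (3): a world point X has camera coordinates R X + t; the wrist camera has in their place "hand_eye" (4x4, takes a point from camera to tool coordinates, whose origin is the TCP and whose axes are the flange's). Camera axes: x right, y down, z forward; pixel columns grow to the right and rows downward; lengths in mm; the calibration is good to about 2 mm. A picture is of the moment at which its call begins: read the wrist's pose just before it.
- finish_job(): hands the job in; it is judged then, once.
Trained networks look in the newest picture that a camera, given by its name, has taken for a name from the list of things; names that differ only in an ending like _2 or _b are one class to them, and where a whole thing is asked for, a point or a joint stands for the part that bears it (a point fixed in the world has none). Each returns a list of dicts, best first, with "p" (0 to 1); they miss things now and then, are a little off and sometimes report something else, mostly with a low value. They report only what shows in the picture. A call takes as long as a camera call. They do not tell look-alikes from the thing itself.
- look_for(camera, label): "bbox" ([centre column, centre row, width, height] in pixels, round what is visible of it).
The state is a dict: "t": time; "joint_pos": joint angles; "joint_vel": joint speeds; "joint_torque": joint torques, N m; "position": TCP position; "tool_rot": TCP orientation; "contact_force": force on the tool from outside, world axes, zero at the start; "wrist_torque": the same for the moment, N m; "grip_width": finger opening in mm; "finger_force": force on a finger pad.
Only numpy, scipy, OpenCV 4.12 (cv2) and the standard library are available. Lean on these libraries where they do the work, as an engineer would, in place of code of your own. Each camera call takes 0.05 s, during which the arm holds its last target. There are 200 camera calls.

## Working session

There is one attempt and no reset: what is moved stays moved. The work goes in short steps, Python scripts to look and compute and a tool call to move; the robot and the scene stay as the last step left them, time stands still between calls to the robot, and variables do not carry over. Pictures are saved under pics/ and viewed, at most 10 in all, crops included, and the job is handed in when it is done.

Besides the shell and the picture viewer there is one more tool, called after ">>>" in YAML: its name, and indented under it one key for each argument. jog_arm: Moves the arm, as the interface text tells. Its arguments: {"type":"object","properties":{"commands":{"type":"array"},"grip":{"type":"number"},"newtons":{"type":"number"}},"required":["commands"]}

```bash
mkdir -p pics
cat > h.py <<'E'
from rig import *
import numpy as np, cv2, pickle
def pts(c):
    v,u=np.mgrid[0:480,0:640]; z=c["range_z"].astype(float)
    P=np.stack([(u-c["cx"])/c["fx"]*z,(v-c["cy"])/c["fy"]*z,z],-1)
    W=(P-np.array(c["t"]).ravel())@np.array(c["R"]); W[z==0]=np.nan
    return W
E
python3 - <<'E'
from h import *
o=get_obs(); print(o["t"],o["position"],o["tool_rot"],o["contact_force"])
for n in ("scene","side"):
    c=capture(n); pickle.dump(c,open(n+".pkl","wb"))
    cv2.imwrite(f"pics/{n}.png",c["frame"][...,::-1]); W=pts(c)
    for l in ("reg_tape","spare_red","valve","lever_end","tray","can","pliers","nut"):
        for d in look_for(n,l)[:5]:
            u,v=[int(round(x)) for x in d["bbox"][:2]]
            print(n,l,round(d["p"],2),np.round(d["bbox"]),np.round(W[min(v,479),min(u,639)]))
E
```

```text
0.0 [ 132.71931655 -533.27813574  249.07978505] [ 3.13966304e+00 -7.17116594e-05 -2.89785735e+00] [-0.32756892 -0.22055294 -0.2931441 ]
scene reg_tape 0.87 [362. 262.  66.  69.] [639. 116.   1.]
scene reg_tape 0.76 [367. 392.  89.  99.] [ 865. -246.   84.]
scene reg_tape 0.59 [266. 197.  59.  45.] [231. 242.  -1.]
scene spare_red 0.63 [295. 249.  31.  22.] [505.  39.  30.]
scene valve 0.74 [171. 352.  42.  45.] [ 564. -350.   71.]
scene lever_end 0.63 [170. 352.  34.  46.] [ 564. -352.   73.]
scene tray 0.87 [299. 247.  73.  45.] [507.  51.  29.]
scene can 0.7 [414. 181.  23.  62.] [623. 400.  89.]
scene pliers 0.92 [349. 205.  59.  18.] [476. 313.  13.]
scene nut 0.76 [213. 294.  16.  13.] [ 455. -171.   17.]
side reg_tape 0.72 [219. 189.  68.  64.] [ 857. -271.   -2.]
side reg_tape 0.68 [258. 281.  76.  56.] [660.  76.  33.]
side reg_tape 0.63 [460. 350. 108.  78.] [282. 174.  33.]
side reg_tape 0.44 [224. 362.  90.  64.] [668. 265.  27.]
side spare_red 0.71 [344. 166.  42.  22.] [ 540. -331.   68.]
side spare_red 0.63 [348. 289.  43.  35.] [484.  70.  38.]
side valve 0.66 [344. 165.  38.  19.] [ 541. -332.   71.]
side valve 0.59 [350. 324.  45.  35.] [471. 154.  36.]
side lever_end 0.67 [343. 164.  40.  18.] [ 544. -336.   71.]
side tray 0.78 [347. 314.  59.  79.] [479. 132.  37.]
side tray 0.56 [257. 280.  80.  59.] [662.  74.  33.]
side can 0.58 [224. 440.  48.  80.] [597. 449. 142.]
side can 0.37 [331. 171.  70.  35.] [ 574. -346.   41.]
side pliers 0.87 [341. 416. 113.  35.] [466. 315.   6.]
side pliers 0.47 [350. 324.  45.  36.] [471. 154.  36.]
```

View pics/scene.png

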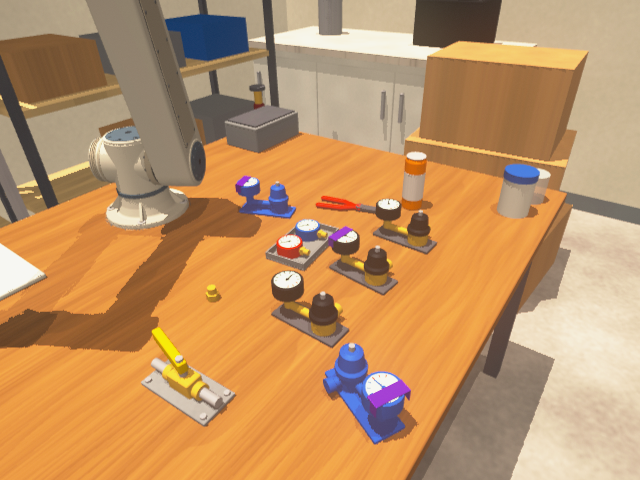

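View pics/side.png

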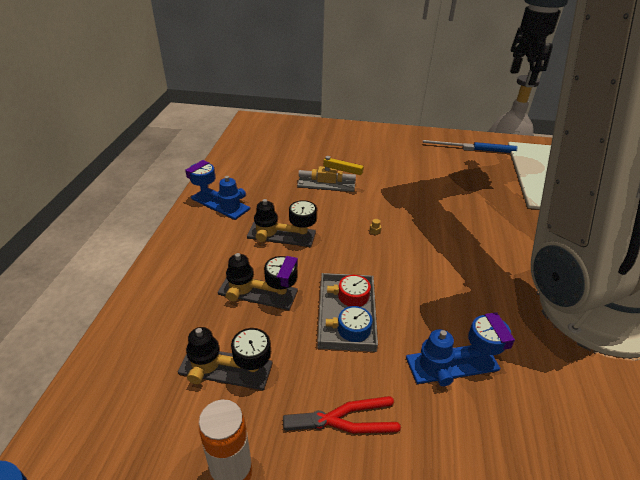

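The scene view has four candidates for the taped regulator:
- Black-rimmed with purple tape at scene (345,240) / side (283,272). This is the only one with both a black rim and tape, so it fits.
- Blue look-alikes with tape at scene (248,187) and (384,390).
- Plain black ones at scene (288,286) and (388,209).

The red-rimmed spare is at scene (290,245) / side (354,290). The yellow lever is at scene (170,350), pointing to the robot. Next I'll measure these and confirm them in one crop.

Run:
```python
from h import *
ims=[]
for n,boxes in (("scene",dict(tape=(325,225,365,256),red=(275,232,304,260),blue=(294,216,322,240),p1=(268,268,308,304),p2=(372,196,404,220),lev=(145,325,195,380),nut=(203,284,222,303))),
              ("side",dict(tape=(262,252,300,294),red=(335,272,374,308),blue=(335,305,374,342),p1=(286,198,320,228),p2=(230,326,274,370),lev=(315,150,370,182),nut=(366,216,386,236)))):
    c=pickle.load(open(n+".pkl","rb")); W=pts(c)
    for k,(a,b,e,f) in boxes.items():
        w=W[b:f,a:e].reshape(-1,3); zr={'red':(28,45),'blue':(28,45),'lev':(64,80),'nut':(24,40)}.get(k,(78,96))
        m=(w[:,2]>zr[0])&(w[:,2]<zr[1]); q=w[m]
        (cx,cy),r=cv2.minEnclosingCircle(q[:,:2].astype(np.float32))
        print(n,k,m.sum(),"mean",q.mean(0).round(1),"min",q.min(0).round(),"max",q.max(0).round(),"circ",round(cx,1),round(cy,1),round(r,1))
        if k=="lev":
            (x,y),(ww,hh),an=cv2.minAreaRect(q[:,:2].astype(np.float32)); print(x,y,ww,hh,an, cv2.boxPoints(((x,y),(ww,hh),an)).round().tolist())
    a,b,e,f=(225,170,405,305) if n=="scene" else (220,190,400,325)
    ims.append(cv2.resize(c["frame"][b:f,a:e],(400,300),interpolation=cv2.INTER_CUBIC))
    # pipe
    a,b,e,f=(135,325,245,425) if n=="scene" else (285,150,370,195)
    w=W[b:f,a:e].reshape(-1,3)
    for lo,hi in ((4,12),(24,32)):
        q=w[(w[:,2]>lo)&(w[:,2]<hi)]; print(n,"plate/pipe",lo,cv2.minAreaRect(q[:,:2].astype(np.float32)),np.median(q,0).round())
cv2.imwrite("pics/crop.png",np.hstack(ims)[...,::-1])
```

```text
scene tape 417 mean [616.7  75.1  83.7] min [584.  46.  78.] max [647. 111.  88.] circ 612.1 78.4 35.1
scene red 335 mean [478.9  49.5  32.9] min [446.  20.  28.] max [508. 106.  36.] circ 476.0 62.9 43.4
scene blue 300 mean [470.6 126.7  33. ] min [437.  67.  28.] max [498. 167.  37.] circ 476.4 117.0 50.3
scene p1 562 mean [ 611.2 -114.7   83. ] min [ 578. -143.   78.] max [639. -81.  87.] circ 608.9 -112.2 31.6
scene p2 279 mean [625.3 254.8  82.8] min [594. 227.  78.] max [654. 289.  86.] circ 623.3 258.5 32.0
scene lev 509 mean [ 552.9 -346.4   70.6] min [ 497. -364.   64.] max [ 600. -325.   78.] circ 548.1 -343.0 52.6
547.849365234375 -343.9977722167969 16.464006423950195 105.08299255371094 75.70387268066406 [[495.0, -339.0], [597.0, -365.0], [601.0, -349.0], [499.0, -323.0]]
scene nut 58 mean [ 449.7 -168.8   28.1] min [ 439. -177.   25.] max [ 458. -159.   31.] circ 449.1 -167.6 10.2
scene plate/pipe 4 ((588.8583374023438, -354.53045654296875), (151.70274353027344, 70.56344604492188), 2.6164803504943848) [ 614. -372.    7.]
scene plate/pipe 24 ((587.8321533203125, -357.36184
[... 570 characters left out ...]
51. 293.  88.] circ 619.8 261.8 32.0
side lev 243 mean [ 544.1 -338.    71. ] min [ 492. -359.   64.] max [ 594. -320.   80.] circ 543.6 -343.1 52.1
544.4899291992188 -339.8284606933594 21.76291275024414 103.94888305664062 74.59571838378906 [[491.0, -337.0], [592.0, -364.0], [597.0, -343.0], [497.0, -316.0]]
side nut 51 mean [ 445.1 -163.4   29.5] min [ 436. -176.   24.] max [ 454. -156.   34.] circ 444.4 -165.7 10.4
side plate/pipe 4 ((591.96337890625, -413.2989501953125), (222.63121032714844, 223.8694610595703), 7.678781986236572) [ 583. -332.    9.]
side plate/pipe 24 ((585.3319091796875, -346.7279968261719), (148.81710815429688, 24.436668395996094), 3.716101884841919) [ 581. -345.   28.]
```

View pics/crop.png

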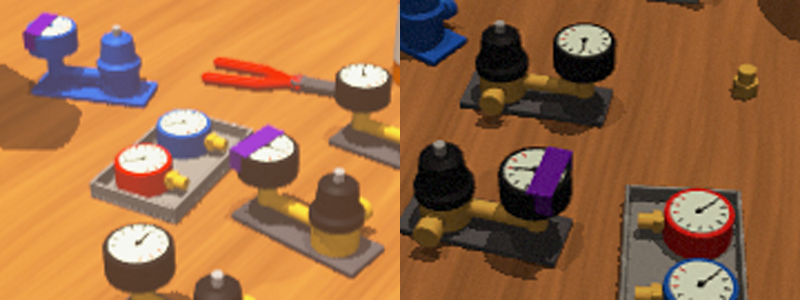

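The crop confirms it: the black rim with purple tape (left part at ~(262,155)) is reg_tape, and the red rim is at (145,165).

Measured positions:

| Item | Position (mm) | Notes |
|---|---|---|
| Tape face | about (612, 80, 85) | |
| Red face | about (475.5, 53, 35) | |
| Valve axis | about (588, -353) | |
| Lever tip | about (496, -329) | valve ≈ 0.3 rad |

Now I'll close the fingers, square the yaw and go to the -y side of the lever.

>>> jog_arm:
  commands:
    - {"delta_pos": [0, 0, 0], "rot": [0, 0, 0.78]}
    - {"delta_pos": [0, 0, 0], "rot": [0, 0, 0.78]}
    - {"delta_pos": [0, 0, 0], "rot": [0, 0, 0.77]}
    - {"delta_pos": [-0.88, 0.37, 0.2], "rot": [0, 0, 0]}
    - {"delta_pos": [-0.88, 0.37, 0.2], "rot": [0, 0, 0]}
    - {"delta_pos": [-0.88, 0.37, 0.2], "rot": [0, 0, 0]}
    - {"delta_pos": [-0.88, 0.37, 0.2], "rot": [0, 0, 0]}
    - {"delta_pos": [-0.88, 0.37, 0.2], "rot": [0, 0, 0]}
    - {"delta_pos": [-0.88, 0.37, 0.2], "rot": [0, 0, 0]}
    - {"delta_pos": [-0.88, 0.37, 0.2], "rot": [0, 0, 0]}
    - {"delta_pos": [-0.88, 0.37, 0.2], "rot": [0, 0, 0]}
    - {"delta_pos": [-0.88, 0.37, 0.2], "rot": [0, 0, 0]}
    - {"delta_pos": [-0.88, 0.37, 0.2], "rot": [0, 0, 0]}
    - {"delta_pos": [-0.88, 0.37, 0.2], "rot": [0, 0, 0]}
    - {"delta_pos": [-0.88, 0.37, 0.2], "rot": [0, 0, 0]}
    - {"delta_pos": [-0.88, 0.37, 0.2], "rot": [0, 0, 0]}
    - {"delta_pos": [-0.88, 0.37, 0.2], "rot": [0, 0, 0]}
    - {"delta_pos": [0, 0, 0], "rot": [0, 0, 0]}
    - {"delta_pos": [0, 0, 0], "rot": [0, 0, 0]}
  grip: 0
  newtons: 20

```text
t: 3.28
position: [502.6, -378.4, 165.9]
tool_rot: [-3.142, -0.0, -3.141]
contact_force: [-0.3, 0.7, 0.1]
grip_width: 0.2
finger_force: 0.0
```

>>> jog_arm:
  commands:
    - {"delta_pos": [0, 0, 0.8], "rot": [0, 0, 0]}
    - {"delta_pos": [0, 0, 0.8], "rot": [0, 0, 0]}
    - {"delta_pos": [0, 0, 0.8], "rot": [0, 0, 0]}
    - {"delta_pos": [0, 0, 0.5], "rot": [0, 0, 0]}
    - {"delta_pos": [0, 0, 0.4], "rot": [0, 0, 0]}
    - {"delta_pos": [0, 0, 0], "rot": [0, 0, 0]}

```text
t: 4.03
position: [502.0, -378.4, 66.5]
tool_rot: [3.141, -0.001, 3.141]
contact_force: [0.3, -0.3, -0.5]
grip_width: 0.1
finger_force: 0.0
```

Run:
```python
from h import *
print(get_obs()["position"],get_obs()["contact_force"])
a=capture("scene")["frame"][270:420,90:290]; s=capture("side"); b=s["frame"][90:240,270:470]
cv2.imwrite("pics/c2.png",np.hstack([cv2.resize(x,(400,300)) for x in (a,b)])[...,::-1])
```

```text
[ 501.98361988 -378.40190232   66.47179432] [ 0.32746765 -0.31947276 -0.46533098]
```

View pics/c2.png

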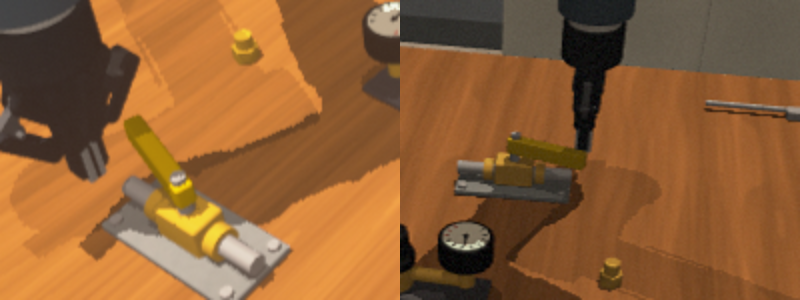

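>>> jog_arm:
  commands:
    - {"delta_pos": [-0.13, 0.35, 0], "rot": [0, 0, 0]}
    - {"delta_pos": [-0.13, 0.35, 0], "rot": [0, 0, 0]}
    - {"delta_pos": [-0.05, 0.3, 0], "rot": [0, 0, 0]}
    - {"delta_pos": [-0.03, 0.3, 0], "rot": [0, 0, 0]}
    - {"delta_pos": [-0.02, 0.3, 0], "rot": [0, 0, 0]}
    - {"delta_pos": [-0.14, 0.28, 0], "rot": [0, 0, 0]}
    - {"delta_pos": [-0.14, 0.28, 0], "rot": [0, 0, 0]}
    - {"delta_pos": [-0.15, 0.28, 0], "rot": [0, 0, 0]}
    - {"delta_pos": [-0.19, 0.18, 0], "rot": [0, 0, 0]}
    - {"delta_pos": [-0.19, 0.18, 0], "rot": [0, 0, 0]}
    - {"delta_pos": [-0.19, 0.17, 0], "rot": [0, 0, 0]}
    - {"delta_pos": [-0.2, 0.1, 0], "rot": [0, 0, 0]}
    - {"delta_pos": [-0.2, 0.1, 0], "rot": [0, 0, 0]}
    - {"delta_pos": [-0.1, 0.07, 0], "rot": [0, 0, 0]}
    - {"delta_pos": [0, 0, 0], "rot": [0, 0, 0]}

```text
t: 6.0
position: [558.7, -280.9, 66.9]
tool_rot: [3.141, 0.001, 3.142]
contact_force: [-0.2, -0.2, -0.2]
grip_width: -0.1
finger_force: 0.0
```

>>> jog_arm:
  commands:
    - {"delta_pos": [-0.07, 0, 0], "rot": [0, 0, 0]}
    - {"delta_pos": [-0.07, 0, 0], "rot": [0, 0, 0]}
    - {"delta_pos": [-0.07, 0, 0], "rot": [0, 0, 0]}
    - {"delta_pos": [0, 0, 0], "rot": [0, 0, 0]}

```text
t: 6.5
position: [564.7, -281.1, 66.9]
tool_rot: [3.141, 0.0, 3.141]
contact_force: [-1.3, 1.5, -0.1]
grip_width: 0.2
finger_force: 0.5
```

>>> jog_arm:
  commands:
    - {"delta_pos": [-0.06, 0, 0], "rot": [0, 0, 0]}
    - {"delta_pos": [-0.06, 0, 0], "rot": [0, 0, 0]}
    - {"delta_pos": [0, 0, 0], "rot": [0, 0, 0]}

```text
t: 6.88
position: [566.2, -281.1, 66.8]
tool_rot: [3.141, -0.004, 3.141]
contact_force: [-7.4, 2.2, 4.1]
grip_width: 0.1
finger_force: 3.6
```

Run:
```python
from h import *
s=capture("scene"); W=pts(s); f=s["frame"].astype(int)
yl=(f[...,0]>110)&(f[...,1]>90)&(f[...,2]<60)&(W[...,2]>62)&(W[...,2]<82)&(abs(W[...,0]-588)<120)&(abs(W[...,1]+330)<120)
q=W[yl]; print(len(q),cv2.minAreaRect(q[:,:2].astype(np.float32)),get_obs()["contact_force"])
```

```text
599 ((587.2970581054688, -312.6256408691406), (17.91069984436035, 105.31587982177734), 2.235144853591919) [-7.21479125  1.69920895  3.50570839]
```

The force is rising at the stop, and the lever is square to the plate (2.2° against 2.6°). I'll give it one more small push, back off in -x and rise.

>>> jog_arm:
  commands:
    - {"delta_pos": [-0.1, 0, 0], "rot": [0, 0, 0]}
    - {"delta_pos": [0, 0, 0], "rot": [0, 0, 0]}
    - {"delta_pos": [0, 0, 0], "rot": [0, 0, 0]}

```text
t: 7.3
position: [566.4, -281.1, 66.7]
tool_rot: [3.14, -0.01, 3.141]
contact_force: [-14.3, 2.9, 9.0]
grip_width: -0.3
finger_force: 7.5
```

>>> jog_arm:
  commands:
    - {"delta_pos": [0.3, 0, 0], "rot": [0, 0, 0]}
    - {"delta_pos": [0.6, 0, 0], "rot": [0, 0, 0]}
    - {"delta_pos": [0.6, 0, 0], "rot": [0, 0, 0]}
    - {"delta_pos": [0, 0, -0.9], "rot": [0, 0, 0]}
    - {"delta_pos": [0, 0, -0.9], "rot": [0, 0, 0]}
    - {"delta_pos": [0, 0, -0.9], "rot": [0, 0, 0]}
    - {"delta_pos": [0, 0, -0.9], "rot": [0, 0, 0]}
    - {"delta_pos": [0, 0, -0.9], "rot": [0, 0, 0]}
    - {"delta_pos": [0, 0, 0], "rot": [0, 0, 0]}

```text
t: 8.43
position: [528.1, -282.0, 205.1]
tool_rot: [-3.139, 0.007, -3.142]
contact_force: [-0.3, -0.1, -0.8]
grip_width: 0.0
finger_force: 0.0
```

Run:
```python
from h import *
for n in("scene","side"):
    s=capture(n); W=pts(s); f=s["frame"].astype(int)
    yl=(f[...,0]>110)&(f[...,1]>90)&(f[...,2]<60)&(W[...,2]>62)&(W[...,2]<82)&(abs(W[...,0]-588)<120)&(abs(W[...,1]+330)<120)
    q=W[yl]; print(len(q),cv2.minAreaRect(q[:,:2].astype(np.float32)))
o=get_obs();print(o["position"],o["contact_force"],o["joint_pos"])
```

```text
604 ((587.3291625976562, -312.74530029296875), (19.3322811126709, 104.12142944335938), 2.4362707138061523)
109 ((583.77783203125, -309.53143310546875), (15.320624351501465, 96.25086212158203), 2.1600301265716553)
[ 526.5757108  -281.20034251  202.0501944 ] [-0.11107801  0.25122461 -0.76683141] [-2.29070569e-01  3.64015057e-01  1.39378128e-01 -3.46782352e-04
 -1.34449674e+00 -1.34193660e+00]
```

The valve is shut and the lever is released. Next I'll go over x≈560 to y≈80 and take a wrist-camera measurement of both faces.

>>> jog_arm:
  commands:
    - {"delta_pos": [-0.08, 0.92, 0], "rot": [0, 0, 0]}
    - {"delta_pos": [-0.08, 0.92, 0], "rot": [0, 0, 0]}
    - {"delta_pos": [-0.08, 0.92, 0], "rot": [0, 0, 0]}
    - {"delta_pos": [-0.08, 0.92, 0], "rot": [0, 0, 0]}
    - {"delta_pos": [-0.08, 0.92, 0], "rot": [0, 0, 0]}
    - {"delta_pos": [-0.08, 0.92, 0], "rot": [0, 0, 0]}
    - {"delta_pos": [-0.08, 0.92, 0], "rot": [0, 0, 0]}
    - {"delta_pos": [-0.08, 0.92, 0], "rot": [0, 0, 0]}
    - {"delta_pos": [-0.08, 0.92, 0], "rot": [0, 0, 0]}
    - {"delta_pos": [-0.08, 0.92, 0], "rot": [0, 0, 0]}
    - {"delta_pos": [-0.08, 0.92, 0], "rot": [0, 0, 0]}
    - {"delta_pos": [-0.08, 0.92, 0], "rot": [0, 0, 0]}
    - {"delta_pos": [-0.08, 0.92, 0], "rot": [0, 0, 0]}
    - {"delta_pos": [0, 0, 0], "rot": [0, 0, 0]}
    - {"delta_pos": [0, 0, 0], "rot": [0, 0, 0]}

```text
t: 10.4
position: [557.1, 77.3, 201.3]
tool_rot: [-3.141, -0.001, 3.142]
contact_force: [0.3, -0.4, 0.8]
grip_width: -0.1
finger_force: 0.0
```

Run:
```python
from h import *
from scipy.spatial.transform import Rotation as Ro
o=get_obs(); c=capture("wrist"); H=np.array(c["hand_eye"])
T=np.eye(4); T[:3,:3]=Ro.from_euler("xyz",o["tool_rot"]).as_matrix(); T[:3,3]=o["position"]
M=np.linalg.inv(T@H); c["R"]=M[:3,:3]; c["t"]=M[:3,3]; W=pts(c); f=c["frame"].astype(int)
print(o["position"],o["tool_rot"],o["contact_force"])
def circ(n,cx,cy,lo,hi):
    m=(W[...,2]>lo)&(W[...,2]<hi)&(np.hypot(W[...,0]-cx,W[...,1]-cy)<41)
    q=W[m]; print(n,m.sum(),q.mean(0).round(1) if m.any() else"", q.min(0).round(1),q.max(0).round(1),[round(float(x),1) for x in np.ravel(np.hstack(cv2.minEnclosingCircle(q[:,:2].astype(np.float32))))])
circ("tape",612,80,80,92); circ("red",475.5,53,31,40)
cv2.imwrite("pics/w.png",c["frame"][...,::-1])
```

```text
[557.14808857  77.30830959 201.26117665] [-3.14114652e+00 -1.04694151e-03  3.14153944e+00] [ 0.31119355 -0.38321707  0.77695751]
tape 1949 [597.7  82.6  85. ] [583.6  49.2  80.1] [629.8 111.3  88. ] [607.5, 80.6, 33.9]
red 5287 [475.   52.7  33.7] [445.7  21.9  31. ] [506.1  82.8  36.7] [475.8, 52.6, 30.9]
```

View pics/w.png

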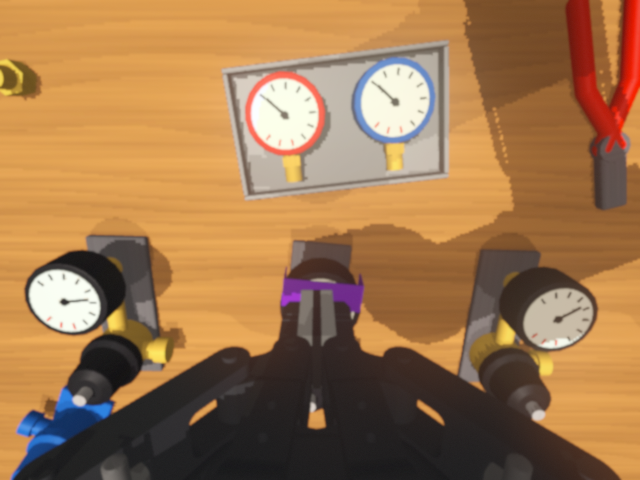

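The wrist view shows the red dial at (285,113) and the taped gauge at (322,300), partly behind the fingers. Positions agree: red (475.8, 52.6), tape (613, 80). Now I'll point at the taped gauge.

>>> jog_arm:
  commands:
    - {"delta_pos": [-0.7, 0.03, 0], "rot": [0, 0, 0]}
    - {"delta_pos": [-0.7, 0.03, 0], "rot": [0, 0, 0]}
    - {"delta_pos": [-0.47, 0.03, 0], "rot": [0, 0, 0]}
    - {"delta_pos": [0, 0, 0.7], "rot": [0, 0, 0]}
    - {"delta_pos": [0, 0, 0.7], "rot": [0, 0, 0]}
    - {"delta_pos": [0, 0, 0.6], "rot": [0, 0, 0]}
    - {"delta_pos": [0, 0, 0.4], "rot": [0, 0, 0]}
    - {"delta_pos": [0, 0, 0.24], "rot": [0, 0, 0]}
    - {"delta_pos": [0, 0, 0], "rot": [0, 0, 0]}
    - {"delta_pos": [0, 0, 0], "rot": [0, 0, 0]}
    - {"delta_pos": [0, 0, 0], "rot": [0, 0, 0]}
    - {"delta_pos": [0, 0, 0], "rot": [0, 0, 0]}

```text
t: 11.95
position: [613.7, 80.4, 123.2]
tool_rot: [3.141, 0.001, 3.142]
contact_force: [0.1, 0.3, -0.1]
grip_width: 0.1
finger_force: 0.0
```

Run:
```python
from h import *
o=get_obs(); print(o["position"],o["tool_rot"],o["contact_force"])
a=capture("scene")["frame"][165:315,250:450]; b=capture("side")["frame"][180:330,190:390]
cv2.imwrite("pics/c3.png",np.hstack([cv2.resize(x,(400,300)) for x in (a,b)])[...,::-1])
```

```text
[613.67348956  80.3736513  123.16184414] [3.14138947e+00 6.43891303e-04 3.14150671e+00] [ 0.12432038  0.33381676 -0.1179507 ]
```

View pics/c3.png

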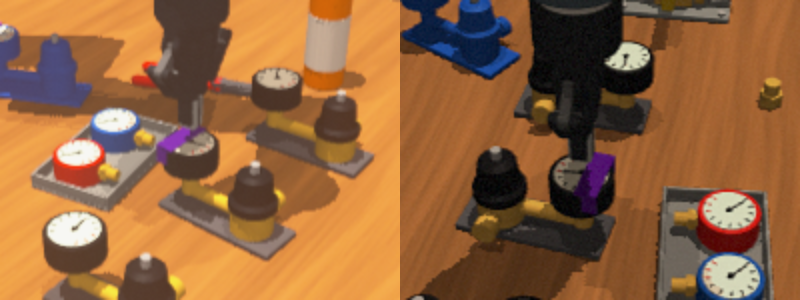

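The fingertips are right above the middle of the taped dial, at about (190,128) in the left half and (585,150) in the right half, without touching. I'll hold for over two seconds, then rise.

>>> jog_arm:
  commands:
    - {"delta_pos": [0, 0, 0], "rot": [0, 0, 0]}
    - {"delta_pos": [0, 0, 0], "rot": [0, 0, 0]}
    - {"delta_pos": [0, 0, 0], "rot": [0, 0, 0]}
    - {"delta_pos": [0, 0, 0], "rot": [0, 0, 0]}
    - {"delta_pos": [0, 0, 0], "rot": [0, 0, 0]}
    - {"delta_pos": [0, 0, 0], "rot": [0, 0, 0]}
    - {"delta_pos": [0, 0, 0], "rot": [0, 0, 0]}
    - {"delta_pos": [0, 0, 0], "rot": [0, 0, 0]}
    - {"delta_pos": [0, 0, 0], "rot": [0, 0, 0]}
    - {"delta_pos": [0, 0, 0], "rot": [0, 0, 0]}
    - {"delta_pos": [0, 0, 0], "rot": [0, 0, 0]}
    - {"delta_pos": [0, 0, 0], "rot": [0, 0, 0]}
    - {"delta_pos": [0, 0, 0], "rot": [0, 0, 0]}
    - {"delta_pos": [0, 0, 0], "rot": [0, 0, 0]}
    - {"delta_pos": [0, 0, 0], "rot": [0, 0, 0]}
    - {"delta_pos": [0, 0, 0], "rot": [0, 0, 0]}
    - {"delta_pos": [0, 0, 0], "rot": [0, 0, 0]}
    - {"delta_pos": [0, 0, 0], "rot": [0, 0, 0]}
    - {"delta_pos": [0, 0, 0], "rot": [0, 0, 0]}
    - {"delta_pos": [0, 0, 0], "rot": [0, 0, 0]}

```text
t: 14.55
position: [613.5, 80.3, 122.8]
tool_rot: [3.142, -0.0, 3.141]
contact_force: [-0.0, -0.4, -0.1]
grip_width: -0.0
finger_force: 0.0
```

>>> jog_arm:
  commands:
    - {"delta_pos": [0, 0, -0.7], "rot": [0, 0, 0]}
    - {"delta_pos": [0, 0, -0.9], "rot": [0, 0, 0]}
    - {"delta_pos": [0, 0, -0.9], "rot": [0, 0, 0]}
    - {"delta_pos": [0.9, -0.18, 0], "rot": [0, 0, 0]}
    - {"delta_pos": [0.9, -0.18, 0], "rot": [0, 0, 0]}
    - {"delta_pos": [0.9, -0.18, 0], "rot": [0, 0, 0]}
    - {"delta_pos": [0.9, -0.18, 0], "rot": [0, 0, 0]}
    - {"delta_pos": [0.9, -0.18, 0], "rot": [0, 0, 0]}
    - {"delta_pos": [0.1, -0.02, 0], "rot": [0, 0, 0]}
    - {"delta_pos": [0, 0, 0], "rot": [0, 0, 0]}
    - {"delta_pos": [0, 0, 0], "rot": [0, 0, 0]}

```text
t: 15.92
position: [476.1, 52.8, 197.7]
tool_rot: [-3.141, 0.0, 3.141]
contact_force: [-0.6, 0.1, 0.3]
grip_width: 0.0
finger_force: 0.0
```

>>> jog_arm:
  commands:
    - {"delta_pos": [0, 0, 0.8], "rot": [0, 0, 0]}
    - {"delta_pos": [0, 0, 0.8], "rot": [0, 0, 0]}
    - {"delta_pos": [0, 0, 0.8], "rot": [0, 0, 0]}
    - {"delta_pos": [0, 0, 0.8], "rot": [0, 0, 0]}
    - {"delta_pos": [0, 0, 0.6], "rot": [0, 0, 0]}
    - {"delta_pos": [0, 0, 0.4], "rot": [0, 0, 0]}
    - {"delta_pos": [0, 0, 0], "rot": [0, 0, 0]}
    - {"delta_pos": [0, 0, 0], "rot": [0, 0, 0]}

```text
t: 16.92
position: [476.2, 52.9, 72.4]
tool_rot: [3.141, 0.001, 3.142]
contact_force: [0.6, -0.1, 0.4]
grip_width: 0.1
finger_force: 0.0
```

>>> jog_arm:
  commands:
    - {"delta_pos": [0, 0, 0], "rot": [0, 0, 0]}
    - {"delta_pos": [0, 0, 0], "rot": [0, 0, 0]}
    - {"delta_pos": [0, 0, 0], "rot": [0, 0, 0]}
    - {"delta_pos": [0, 0, 0], "rot": [0, 0, 0]}
    - {"delta_pos": [0, 0, 0], "rot": [0, 0, 0]}
    - {"delta_pos": [0, 0, 0], "rot": [0, 0, 0]}
    - {"delta_pos": [0, 0, 0], "rot": [0, 0, 0]}
    - {"delta_pos": [0, 0, 0], "rot": [0, 0, 0]}
    - {"delta_pos": [0, 0, 0], "rot": [0, 0, 0]}
    - {"delta_pos": [0, 0, 0], "rot": [0, 0, 0]}
    - {"delta_pos": [0, 0, 0], "rot": [0, 0, 0]}
    - {"delta_pos": [0, 0, 0], "rot": [0, 0, 0]}
    - {"delta_pos": [0, 0, 0], "rot": [0, 0, 0]}
    - {"delta_pos": [0, 0, 0], "rot": [0, 0, 0]}
    - {"delta_pos": [0, 0, 0], "rot": [0, 0, 0]}
    - {"delta_pos": [0, 0, 0], "rot": [0, 0, 0]}
    - {"delta_pos": [0, 0, 0], "rot": [0, 0, 0]}
    - {"delta_pos": [0, 0, 0], "rot": [0, 0, 0]}
    - {"delta_pos": [0, 0, 0], "rot": [0, 0, 0]}
    - {"delta_pos": [0, 0, 0], "rot": [0, 0, 0]}

```text
t: 19.42
position: [475.5, 52.7, 71.8]
tool_rot: [3.142, -0.0, 3.141]
contact_force: [0.6, -0.3, -0.6]
grip_width: 0.1
finger_force: 0.0
```

Run:
```python
from h import *
o=get_obs(); print(o["position"],o["tool_rot"],o["contact_force"])
a=capture("scene")["frame"][165:315,200:400]; b=capture("side")["frame"][210:360,250:450]
cv2.imwrite("pics/c4.png",np.hstack([cv2.resize(x,(400,300)) for x in (a,b)])[...,::-1])
```

```text
[475.50332916  52.710067    71.76538634] [ 3.14158504e+00 -3.49198304e-05  3.14136768e+00] [ 0.6069546  -0.27737064 -0.58359156]
```

View pics/c4.png

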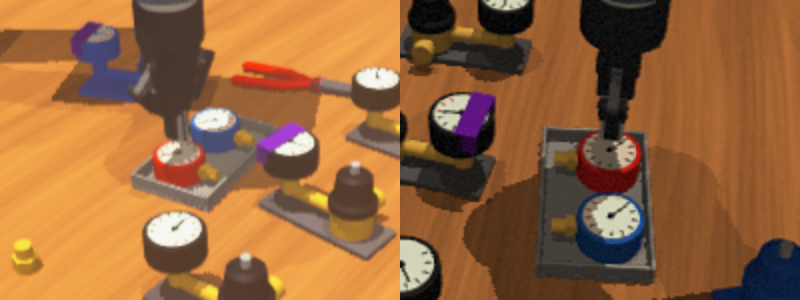

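The fingertips are centred just above the red dial, at (180,145) left and (612,135) right, and have held for more than 2 s. Now I'll raise the hand well clear.

>>> jog_arm:
  commands:
    - {"delta_pos": [0, 0, -0.7], "rot": [0, 0, 0]}
    - {"delta_pos": [0, 0, -0.9], "rot": [0, 0, 0]}
    - {"delta_pos": [0, 0, -0.9], "rot": [0, 0, 0]}
    - {"delta_pos": [0, 0, -0.9], "rot": [0, 0, 0]}
    - {"delta_pos": [0, 0, -0.9], "rot": [0, 0, 0]}
    - {"delta_pos": [0, 0, -0.9], "rot": [0, 0, 0]}
    - {"delta_pos": [0, 0, -0.9], "rot": [0, 0, 0]}
    - {"delta_pos": [0, 0, -0.9], "rot": [0, 0, 0]}
    - {"delta_pos": [0, 0, -0.9], "rot": [0, 0, 0]}
    - {"delta_pos": [0, 0, -0.5], "rot": [0, 0, 0]}
    - {"delta_pos": [0, 0, 0], "rot": [0, 0, 0]}
    - {"delta_pos": [0, 0, 0], "rot": [0, 0, 0]}
    - {"delta_pos": [0, 0, 0], "rot": [0, 0, 0]}

```text
t: 21.15
position: [475.1, 52.6, 322.7]
tool_rot: [-3.141, -0.002, 3.141]
contact_force: [0.6, 0.4, 0.0]
grip_width: 0.2
finger_force: 0.0
```

Run:
```python
from h import *
o=get_obs(); print(o["t"],o["position"],abs(np.array(o["joint_vel"])).max(),o["contact_force"]); print(finish_job())
```

```text
21.15 [475.1331039   52.64064526 322.70724561] 0.007394247367516131 [0.55355784 0.4395986  0.04328   ]
the job is handed in; nothing more can be done
None
```

The job is handed in at 21 s of the 64 s allowed: the valve lever was pushed to its stop, the purple-taped gauge and then the red-rimmed spare were each pointed at for over two seconds, and the hand ended about 300 mm above the bench; the only contact was with the lever, and no verdict came back.

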